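# Set the weekday wheel on the lid of a kitchen food box

## Robot

A 6-joint arm with a two-finger parallel gripper is mounted at the origin on the work surface. World frame = base frame: x ahead of the robot, y to its left, z up, the work surface at z = 0. Lengths are in mm, angles in rad, forces in N, time in s.
With the tool pointing down it reaches from about 350 to 975 mm from the base axis. Payload 17.4 kg.
Tool frame: the origin (TCP) lies at the very end of the fingers, on their centre line; the grasp point (between the pads) lies 19 mm behind it (manip.pinch_z is the distance from the TCP to the grasp point, in mm); z points along the fingers, y is the line along which they close (so a half turn about z gives the same grasp; the last joint's range is limited). The gripper opens to 85 mm and grips with 20 to 120 N. Pads are 22 mm wide; open, the fingers measure 114 mm over their backs; the gripper's body (76 mm by 85 mm) begins 54 mm behind the grasp point. The pads swing forward as they close: fully open they stand 13 mm farther back than shut.
Start: joints at [-1.329, 0.116, 1.442, -0, 1.584, -0.038], TCP at [186.401, -648.758, 231.303] pointing down, gripper open.
Joint ranges: [-2.83, 2.83], [-0.83, 2.19], [0.07, 2.5], [-1.14, 4.28], [0.01, 3], [-2.97, 2.97]. Speed limits (rad/s): [1.89, 1.89, 2.22, 3.14, 3.14, 3.14].

## Interface

Orientations are given as [roll, pitch, yaw] about the fixed x, y, z axes, in that order (R = Rz(yaw) Ry(pitch) Rx(roll)).
In Python, from station import manip, cams, nets gives the robot as it stands.
- The arm moves only by the shell command python3 -m pendant 'ROWS' [FORCE]. ROWS is text: rows parted by semicolons, each of 5 numbers parted by spaces: the gripper command: -1 is shut, 1 is fully open, values between are in proportion, then the shift along the tool's x, y, z in units of 0.03 m (1.0 is 0.03 m), then the turn about the tool's z in units of 8 degrees (1.0 is 8 degrees). In form: fingers tx ty tz turn; .... A call has 1 to 8 rows; each row shifts and turns the commanded pose from where the row before left it, along the tool's axes as they then stand; what a row does not reach is not made up. A row lasts 1/10 s, in which the tool goes at most 50 mm and 8.59 degrees, less where a joint would pass 70% of its speed; a pose out of reach is approached as far as the arm can. A call with a number of a shift or a turn outside -1 to 1 is refused whole. A call with a gripper value outside its range is refused whole. The fingers move at their own pace and stop on an object; FORCE is the grip in N (left out, the last holds). Time passes only in rows, so rows that do not move let the fingers close. It gives the time, the measured TCP pose, the force, the opening and the grip force at its end, in the units of the state.
- manip.get_state(): the state, without advancing time (a new reading comes with each control period).
- cams.read_camera(name): name is "scene" or "top"; returns (picture, depth): 480x640x3 uint8, red, green, blue; 480x640 float32, mm along the optical axis (not along the pixel's ray), 0 where there is no reading.
- cams.get_calibration(name): a dict with "fx", "fy", "cx", "cy" (pixels), "distortion" ([k1, k2, p1, p2, k3] as OpenCV has them; the pictures are not rectified), "extrinsics" (4x4, takes a point from world to camera coordinates). Camera axes: x right, y down, z forward; pixel columns grow to the right and rows downward; lengths in mm; the calibration is good to about 2 mm. A picture is of the moment at which its call begins. get_calibration takes no time and is no camera call.
- manip.finish_job(): hands the job in; it is judged then, once.
Trained networks look in the newest picture that a camera, given by its name, has taken for a name from the list of things; names that differ only in an ending like _2 or _b are one class to them, and where a whole thing is asked for, a point or a joint stands for the part that bears it (a point fixed in the world has none). Each returns a list of dicts, best first, with "conf" (0 to 1); they miss things now and then, are a little off and sometimes report something else, mostly with a low value. They report only what shows in the picture. A call takes as long as a camera call.
- nets.trace(camera, label): "pixels" (480x640 bool, what is visible of it) and "bbox" ([left, top, width, height] in pixels, round what is visible of it).
The state is a dict: "t": time; "qpos": joint angles; "joint_vel": joint speeds; "effort": joint torques, N m; "ee_pos": TCP position; "ee_rot": TCP orientation; "force": force on the tool from outside, world axes, zero at the start; "ft_torque": the same for the moment, N m; "gripper_width": finger opening in mm; "grasp_force": force on a finger pad.
Only numpy, scipy, OpenCV 4.12 (cv2) and the standard library are available. Lean on these libraries where they do the work, as an engineer would, in place of code of your own. Each camera call takes 0.05 s, during which the arm holds its last target. There are 200 camera calls.

## Task

The food box on the kitchen worktop has a seven-armed weekday wheel lying flat on its lid. Without gripping anything, gently flick the edge of the wheel with a fingertip, clockwise as seen from above, one click after another, until its one long pointer arm points at the big round peg on the lid; do not run it past the peg or turn it round the other way. Leave the mug, the tumbler and the jar where they stand.

Things in the scene. Friction and masses are not known exactly. Their poses are not given: they have to be found in the camera images.
- box: Square food box, fixed: clear body, grey lid, 210 x 210 mm, 70 mm high. Origin at the centre of its underside, z up, the wheel's axle upright above it. Seven marks stand on the lid 88 mm from the axle, at 0, +-51.4, +-102.9 and +-154.3 degrees from the box's +x axis (anticlockwise positive): six small studs (8 mm across, 3 mm high) and the big peg.
- peg: The big peg, a round disc-like peg 22 mm across and 10 mm high, white, fixed on the lid; origin at the centre of its foot on the lid (70 mm above the worktop). It stands at one of four marks: at +102.9, +51.4, 0 or -51.4 degrees from the box's +x axis (anticlockwise positive), seen from the axle.
- wheel_centre (a point): Wheel's centre on the axle, level with the arms' upper face, 100 mm above the worktop. White wheel, 18 mm thick (82 to 100 mm up; 12 mm free beneath it, 2 mm over the peg). Hub radius 34 mm, with a steel cap (radius 16 mm) 5 mm higher. Seven straight arms, 8 mm wide, round ends, every 51.4 degrees; six end 60 mm from the axle, the pointer arm 78 mm.
- pointer (a point): Point on the line of the long pointer arm, 88 mm from the axle and 91 mm above the worktop (10 mm beyond the arm's end); it turns with the wheel and lies straight above the peg when the pointer points at it.
- wheel (a joint): Wheel angle, rad, growing clockwise from above. It clicks into a rest every 2*pi/7 = 0.898 (0, 0.898, 1.795..) and when let go pulls itself into the nearest; there the arms lie over the directions of the marks. Pointer at -154.3 degrees at 0, +154.3 at 0.898, then +102.9, +51.4, 0, -51.4. Starts at rest 0. A click takes 2 to 3 N at an arm's end; it does not run on by itself.
- mug_rim (a point): Centre of the mouth of a glass mug, 72 mm across and 85 mm high, standing loose beside the box with a handle on one side.
- tumbler_rim (a point): Centre of the mouth of a green glass tumbler, 70 mm across and 110 mm high, standing loose behind the box.
- jar_mid (a point): Centre, half-way up, of a glass jar with a steel cap, 66 mm across and 90 mm high, standing loose beside the box.

How it is judged (in metres and radians):
At the end, for the whole second after the job is handed in: The pointer arm rests in its click, pointing at the big round peg (the pointer point within 15 mm of the peg, seen from above; one click is 76 mm), the wheel is still, and the mug, tumbler and jar are within 25 mm of where they stood (horizontal distance between pointer and peg below 0.015 m and velocity of joint wheel between -0.1 and 0.1 rad/s and distance of each of mug_rim, tumbler_rim, jar_mid from where it was at the start of the episode below 0.025 m); the robot touches nothing.
It fails at once if the wheel is run past the peg by 0.4 of a click or more ((x of peg in the frame of box below 0.02 m and value of joint wheel above 2.154 rad) or (x of peg in the frame of box above 0.02 m and y of peg in the frame of box above 0.035 m and value of joint wheel above 3.052 rad) or (y of peg in the frame of box between -0.035 and 0.035 m and value of joint wheel above 3.949 rad) or (y of peg in the frame of box below -0.035 m and value of joint wheel above 4.847 rad)).
It fails at once if the wheel is turned round the other way, anticlockwise by more than 0.6 of a click from the rest at 0 (value of joint wheel below -0.539 rad).
It fails at once if the mug, the tumbler or the jar is shoved, lifted or knocked over (moved more than 25 mm) (distance of any of mug_rim, tumbler_rim, jar_mid from where it was at the start of the episode above 0.025 m).
It fails at once if the wheel is gripped or pushed hard (more than 25 N from the fingers) (contact force between the fingers and wheel above 25 N).
It also fails if it takes over 64 s, if anything falls off the work surface, if the arm or the gripper's body presses on something with over 40 N, if the wrist force passes 120 N, or if a joint passes its speed limit or range.

## Working session

There is one attempt and no reset: what is moved stays moved. The work goes in short steps, Python scripts to look and compute and a shell command to move; the robot and the scene stay as the last step left them, time stands still between calls to the robot, and variables do not carry over. Pictures are saved under pics/ and viewed, at most 10 in all, crops included, and the job is handed in when it is done.

```bash
ls; mkdir -p pics; cat > h.py <<'E'
import numpy as np, cv2
from station import manip, cams, nets
def cloud(cam,depth):
    c=cams.get_calibration(cam); K=np.array([[c['fx'],0,c['cx']],[0,c['fy'],c['cy']],[0,0,1.]])
    v,u=np.mgrid[0:480,0:640]; p=np.stack([u,v],-1).reshape(-1,1,2).astype(np.float64)
    n=cv2.undistortPoints(p,K,np.array(c['distortion'],float)).reshape(480,640,2)
    P=np.dstack([n*depth[...,None],depth]); E=np.array(c['extrinsics'])
    return (P-E[:3,3])@E[:3,:3]
E
python3 - <<'E'
from h import *
for c in ('scene','top'):
    im,d=cams.read_camera(c); cv2.imwrite(f'pics/{c}0.png',im[...,::-1]); W=cloud(c,d)
    np.savez(f'{c}0.npz',im=im,d=d,W=W)
    for l in ('box','peg','wheel','pointer','mug_rim','tumbler_rim','jar_mid'):
        for r in nets.trace(c,l)[:2]:
            m=r['pixels']&(d>0); q=W[m]
            print(c,l,round(r['conf'],2),r['bbox'],m.sum(),np.median(q,0).round(0) if len(q) else '',np.percentile(q,[3,97],axis=0).round(0).tolist() if len(q) else '')
print(manip.get_state())
E
```

```text
pics
scene box 0.69 [245.9, 124.7, 121.6, 107.3] 9945 [ 547. -109.   70.] [[434.0, -241.0, 18.0], [648.0, -21.0, 102.0]]
scene box 0.45 [267.1, 134.3, 65.9, 46.8] 1653 [ 538. -138.   99.] [[469.0, -186.0, 70.0], [583.0, -94.0, 106.0]]
scene peg 0.69 [186.1, 131.1, 37.3, 59.1] 1643 [ 688. -244.   77.] [[659.0, -293.0, 8.0], [717.0, -230.0, 110.0]]
scene peg 0.45 [265.1, 138.3, 7.2, 10.5] 88 [ 560. -222.   80.] [[550.0, -235.0, 72.0], [568.0, -214.0, 83.0]]
scene wheel 0.9 [270.0, 132.9, 61.7, 46.2] 1511 [ 538. -138.   99.] [[471.0, -185.0, 83.0], [581.0, -95.0, 106.0]]
scene pointer 0.72 [270.1, 130.7, 63.3, 53.6] 1490 [ 537. -139.   99.] [[469.0, -185.0, 84.0], [581.0, -94.0, 106.0]]
scene mug_rim 0.75 [259.6, 73.6, 47.2, 52.0] 1580 [ 452. -337.   55.] [[411.0, -382.0, 4.0], [504.0, -311.0, 86.0]]
scene tumbler_rim 0.8 [186.4, 130.5, 36.5, 61.5] 1638 [ 688. -244.   78.] [[659.0, -293.0, 10.0], [716.0, -230.0, 110.0]]
scene jar_mid 0.88 [281.1, 228.8, 38.3, 52.8] 1688 [643.  41.  76.] [[611.0, 3.0, 8.0], [667.0, 57.0, 92.0]]
top box 0.66 [355.3, 210.7, 145.8, 148.3] 13615 [ 532. -138.
[... 833 characters left out ...]
0], [661.0, 52.0, 93.0]]
{'t': 0.8, 'qpos': array([-1.32877472e+00,  1.15975296e-01,  1.44157571e+00, -1.40110662e-05,
        1.58399786e+00, -3.77912173e-02]), 'joint_vel': array([ 0.00083149, -0.00097047,  0.0004674 ,  0.00013029,  0.00058237,
        0.00125569]), 'effort': array([ 7.83620362e-04, -7.31677151e+01, -6.32624531e+01,  3.41011503e-05,
        3.18714256e-04,  1.74619265e-05]), 'ee_pos': array([ 186.41484255, -648.76142092,  231.33489362]), 'ee_rot': array([3.14154942e+00, 1.56544874e-05, 2.79812635e-01]), 'force': array([ 0.44960069, -1.07747541, -0.65662068]), 'ft_torque': array([ 0.01069559,  0.00805102, -0.00085075]), 'grasp_force': 0.0, 'gripper_width': 85.7272808781399}
```

```bash
python3 - <<'E'
from h import *
from scipy.optimize import minimize
z=np.load('top0.npz'); im,W=z['im'],z['W']
cv2.imwrite('pics/topc.png',cv2.resize(im[170:370,310:570],None,fx=3,fy=3,interpolation=cv2.INTER_CUBIC)[...,::-1])
near=(abs(W[...,0]-530)<130)&(abs(W[...,1]+138)<130)
cap=near&(W[...,2]>103)&(W[...,2]<109); print('cap',cap.sum(),W[cap].mean(0))
lid=near&(W[...,2]>66)&(W[...,2]<74)
r=cv2.minAreaRect(W[lid][:,:2].astype(np.float32)); print('lid',r)
arm=near&(W[...,2]>92)&(W[...,2]<103); c=W[cap].mean(0)[:2]; q=W[arm][:,:2]-c
R=np.hypot(*q.T); A=np.degrees(np.arctan2(q[:,1],q[:,0]))
s=(R>42)&(R<62); print('arm phase',np.degrees(np.angle(np.exp(7j*np.radians(A[s])).mean()))/7, [round(np.degrees(np.angle(np.exp(7j*np.radians(A[s])).mean()))/7+k*51.43,1) for k in range(-3,4)])
print('ptr',np.median(A[R>66]),(R>66).sum(),R.max())
pg=near&(W[...,2]>77)&(W[...,2]<83); q=W[pg][:,:2]-c; R=np.hypot(*q.T); k=(R>78)&(R<98)
print('peg',k.sum(),np.median(q[k],0)+c,np.degrees(np.arctan2(*np.median(q[k],0)[::-1])))
E
```

```text
cap 316 [ 539.6834257  -146.46718723  105.24053219]
lid ((557.81689453125, -151.84793090820312), (219.3765411376953, 261.94549560546875), 68.3802261352539)
arm phase -22.50091393505478 [np.float64(-176.8), np.float64(-125.4), np.float64(-73.9), np.float64(-22.5), np.float64(28.9), np.float64(80.4), np.float64(131.8)]
ptr -39.17443239988481 68 162.92614164040288
peg 71 [ 559.88649239 -227.41379876] -75.98613334229194
```

View pics/topc.png

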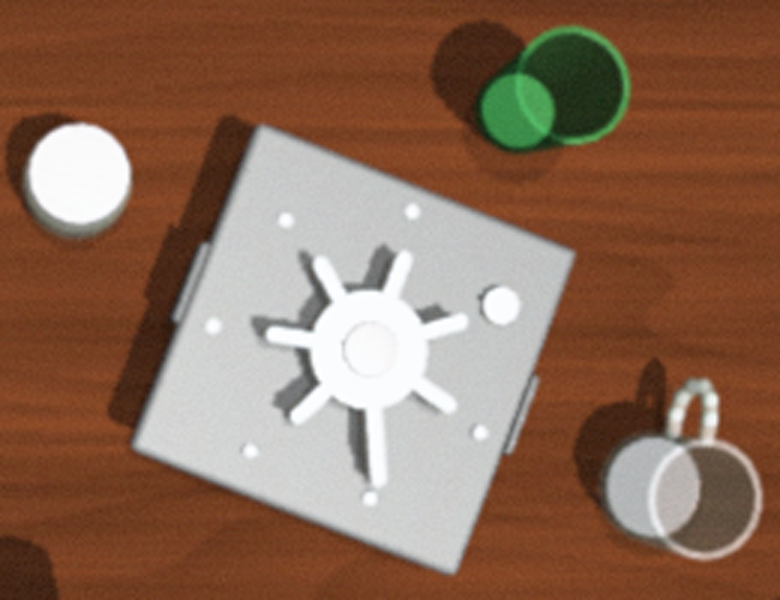

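View pics/scene0.png

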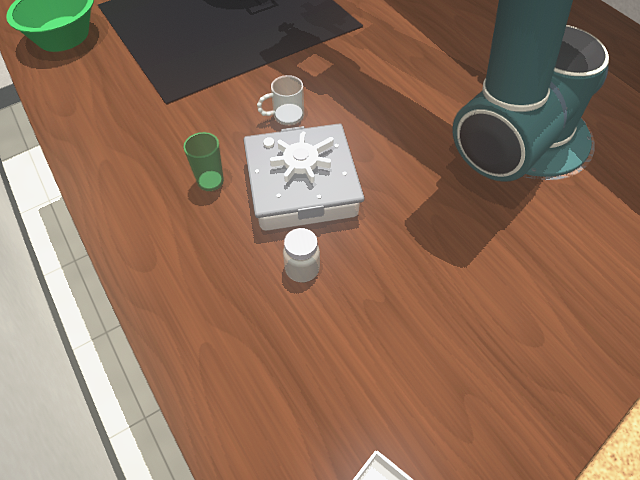

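The top view shows the pointer aimed at the robot (crop 375,480) and the peg at (500,305). With box yaw about -22.5°, the peg is at the -51° mark, so 5 clicks are needed. Next I refine the axle position.

```bash
cat >> h.py <<'E'
def wheel(cam,W):
    c=np.array([535.,-143.])
    for i in range(6):
        q=W[...,:2]-c; R=np.hypot(q[...,0],q[...,1])
        m=(R<22)&(W[...,2]>103)&(W[...,2]<108); 
        (x,y),r=cv2.minEnclosingCircle(W[m][:,:2].astype(np.float32)); c=W[m][:,:2].mean(0)
    arm=(R>42)&(R<58)&(W[...,2]>94)&(W[...,2]<104); A=np.arctan2(q[...,1],q[...,0])
    ph=np.degrees(np.angle(np.exp(7j*A[arm]).mean()))/7
    p=(R>64)&(R<80)&(W[...,2]>92)&(W[...,2]<104)
    return c.round(1),(round(x,1),round(y,1),round(r,1)),round(ph,1),int(p.sum()),round(float(np.degrees(np.median(A[p]))),1) if p.any() else None
def wheelnow(cam='top'):
    im,d=cams.read_camera(cam); return wheel(cam,cloud(cam,d))
E
python3 - <<'E'
from h import *
for cam in('top','scene'):
    z=np.load(cam+'0.npz'); W=z['W']; r=wheel(cam,W); print(cam,r)
    q=W[...,:2]-r[0]; R=np.hypot(q[...,0],q[...,1]); pg=(R>72)&(R<104)&(W[...,2]>77)&(W[...,2]<83); a=np.degrees(np.arctan2(q[...,1],q[...,0]))
    k=pg&(abs(a+74)<15); print('peg',k.sum(),W[k].mean(0),np.median(a[k]),np.median(R[k]))
    hub=(R<33)&(R>18)&(W[...,2]>96); print('hub z',np.median(W[hub][:,2]),W[hub].mean(0))
E
```

```text
top (array([ 534.2, -142.2]), (536.7, -142.6, 20.3), np.float64(-22.2), 39, -177.0)
peg 98 [ 558.7352727  -225.5937176    80.14441301] -73.72943619404083 87.33329411589185
hub z 100.11186732220062 [ 534.11683217 -141.94920646  100.24676654]
scene (array([ 533.5, -139.7]), (533.6, -141.3, 16.6), np.float64(-21.8), 34, -176.6)
peg 71 [ 558.7020921  -224.10962063   79.99598655] -72.71873744773771 87.84099670402
hub z 100.0924984460409 [ 534.70060929 -137.66730513  100.04509643]
```

```bash
python3 -m pendant '-1 .3 -.3 0 0;-1 .7 -.72 0 0;-1 .7 -.72 0 0;-1 .7 -.72 0 0;-1 .7 -.72 0 0;-1 .7 -.72 0 0;-1 .7 -.72 0 0;-1 .7 -.72 0 0' && python3 -m pendant '-1 .7 -.72 0 0;-1 .7 -.72 0 0;-1 .7 -.72 0 0;-1 .7 -.72 0 0;-1 .7 -.72 0 0;-1 .7 -.72 0 0;-1 .7 -.72 0 0;-1 .7 -.72 0 0' && python3 -m pendant '-1 .7 -.72 0 0;-1 .7 -.72 0 0;-1 .7 -.72 0 0;-1 .7 -.72 0 0;-1 .4 -.42 0 0;-1 0 0 0 -.5;-1 0 0 0 -.9;-1 0 0 0 -.9' && python3 -m pendant '-1 0 0 0 -.9;-1 0 0 0 -.9;-1 0 0 0 -.9;-1 0 0 0 -.9;-1 0 0 0 -.66;-1 0 0 0 0;-1 0 0 0 0'; python3 - <<'E'
from h import *
s=manip.get_state(); x,y,_=s['ee_pos']; yaw=s['ee_rot'][2]; print(s['ee_pos'],np.degrees(yaw),s['force'],s['t'],s['gripper_width'])
print(472.6-x,-117.3-y)
d=np.array([472.6-x,-117.3-y]); print('tool mm',d@[np.cos(yaw),np.sin(yaw)],d@[np.sin(yaw),-np.cos(yaw)])
im,_=cams.read_camera('scene'); cv2.imwrite('pics/s1.png',cv2.resize(im[60:260,130:430],None,fx=2.5,fy=2.5)[...,::-1])
E
```

```text
t: 1.6
ee_pos: [292.6, -449.8, 231.3]
ee_rot: [3.141, -0.0, 0.28]
force: [-0.0, -0.2, 0.3]
gripper_width: -0.2
grasp_force: 0.0
t: 2.4
ee_pos: [406.0, -237.4, 231.3]
ee_rot: [3.141, -0.0, 0.28]
force: [0.7, 0.3, -0.8]
gripper_width: -0.2
grasp_force: 0.0
t: 3.2
ee_pos: [470.4, -116.7, 231.3]
ee_rot: [3.141, -0.0, 0.607]
force: [0.3, 0.1, 0.1]
gripper_width: 0.0
grasp_force: 0.0
t: 3.9
ee_pos: [470.5, -117.2, 231.4]
ee_rot: [3.141, -0.0, 1.193]
force: [-0.1, -1.0, -0.8]
gripper_width: 0.1
grasp_force: 0.0
[ 470.51042842 -117.19561056  231.36005983] 68.35592448676643 [-0.06223009 -1.03781345 -0.76461795] 3.9 0.10276962318324963
2.089571576775654 -0.1043894378003074
tool mm 0.6736876701740875 1.9807451760002768
```

View pics/s1.png

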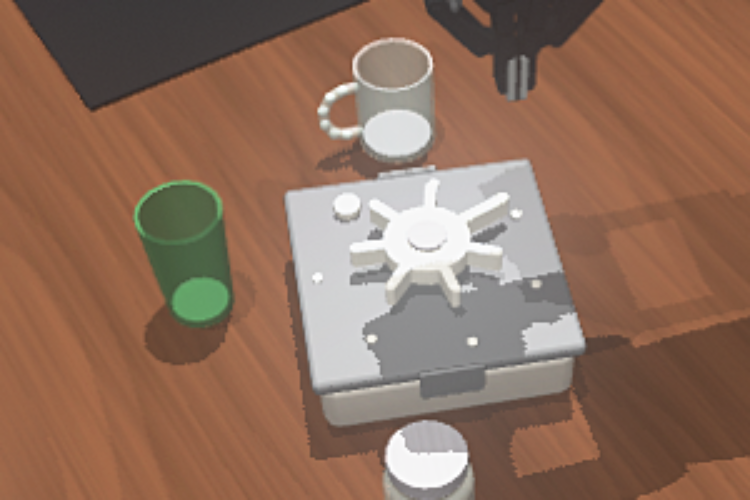

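The shut fingers are above the near side of the lid and clear of everything. I'll descend between the pointer and the next arm, then sweep slowly clockwise.

```bash
python3 -m pendant '-1 0 .06 .8 0;-1 0 0 .8 0;-1 0 0 .8 0;-1 0 0 .8 0;-1 0 0 .6 0;-1 0 0 .5 0;-1 0 0 .3 0;-1 0 0 .2 0' && python3 -m pendant '-1 0 0 0 0;-1 .075 0 0 .245;-1 .075 0 0 .245;-1 .075 0 0 .245;-1 .075 0 0 .245;-1 .075 0 0 .245;-1 .075 0 0 .245;-1 .075 0 0 .245'; python3 - <<'E'
from h import *
print(manip.get_state()['ee_pos'],wheelnow('scene'))
E
```

```text
t: 4.75
ee_pos: [472.4, -118.2, 86.9]
ee_rot: [-3.141, -0.0, 1.195]
force: [0.0, 0.1, 0.2]
gripper_width: -0.2
grasp_force: 0.0
t: 5.55
ee_pos: [480.1, -104.3, 88.3]
ee_rot: [3.14, -0.0, 0.955]
force: [-1.3, -0.8, 0.3]
gripper_width: 0.2
grasp_force: 0.8
[ 480.09912273 -104.3327054    88.30035173] (array([ 533.3, -140.2]), (534.1, -140.7, 17.1), np.float64(-22.4), 26, 137.7)
```

```bash
python3 -m pendant '-1 .075 0 0 .245;-1 .075 0 0 .245;-1 .075 0 0 .245;-1 .075 0 0 .245;-1 .075 0 0 .245;-1 .075 0 0 .245;-1 .075 0 0 .245;-1 .075 0 0 .245' && python3 -m pendant '-1 .075 0 0 .245;-1 .075 0 0 .245;-1 .075 0 0 .245;-1 .075 0 0 .245;-1 .075 0 0 .245;-1 .075 0 0 .245;-1 .075 0 0 .245;-1 .075 0 0 .245'; python3 - <<'E'
from h import *
s=manip.get_state(); print(s['ee_pos'],wheelnow('scene'),wheelnow('top'))
p=s['ee_pos'][:2]-[534,-141.5]; print(np.hypot(*p),np.degrees(np.arctan2(p[1],p[0])))
im,_=cams.read_camera('scene'); cv2.imwrite('pics/s2.png',cv2.resize(im[60:260,130:430],None,fx=2.5,fy=2.5)[...,::-1])
E
```

```text
t: 6.4
ee_pos: [491.8, -91.0, 88.0]
ee_rot: [3.141, 0.0, 0.682]
force: [-4.2, -0.3, 1.9]
gripper_width: 0.1
grasp_force: 1.6
t: 7.2
ee_pos: [507.2, -81.4, 88.1]
ee_rot: [3.141, -0.001, 0.408]
force: [-1.3, -0.3, 0.9]
gripper_width: -0.2
grasp_force: 0.4
[507.21071425 -81.42772343  88.10974575] (array([ 533.5, -140.1]), (534.8, -138.7, 19.4), np.float64(-2.4), 40, 108.8) (array([nan, nan]), (0.0, 0.0, 0.0), np.float64(nan), 0, None)
65.77495148542998 114.0345248814678h.py:14: RuntimeWarning: Mean of empty slice.
  (x,y),r=cv2.minEnclosingCircle(W[m][:,:2].astype(np.float32)); c=W[m][:,:2].mean(0)
  ret = um.true_divide(
h.py:16: RuntimeWarning: Mean of empty slice.
  ph=np.degrees(np.angle(np.exp(7j*A[arm]).mean()))/7
  ret = ret.dtype.type(ret / rcount)
```

View pics/s2.png

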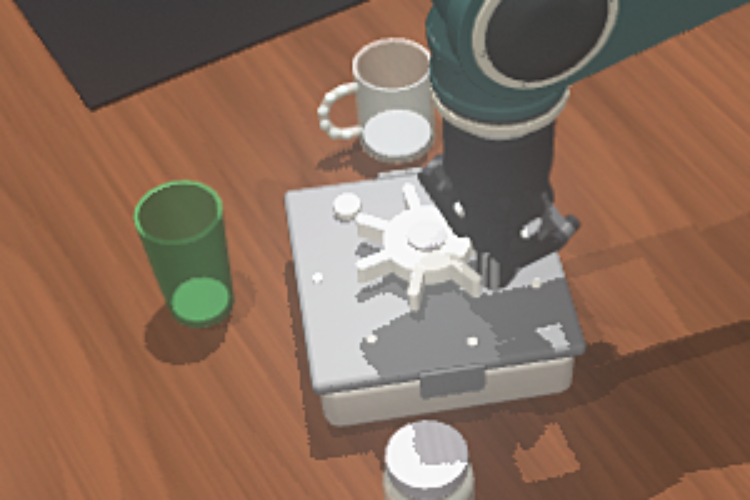

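The scene view shows the fingertip at (490,275) pushing the leading arm. The wheel is at about 32° and the force is falling, so it's past the crest. I'll push a little further, then lift.

```bash
python3 -m pendant '-1 .075 0 0 .245;-1 .075 0 0 .245;-1 .075 0 0 .245;-1 .075 0 0 .245;-1 0 0 0 0'; python3 - <<'E'
from h import *
s=manip.get_state(); print(s['ee_pos'],np.degrees(s['ee_rot'][2]),wheelnow('scene'))
E
python3 -m pendant '-1 0 0 -.4 0;-1 0 0 -.7 0;-1 0 0 0 0;-1 0 0 0 0'; python3 - <<'E'
from h import *
for i in (0,1): print(wheelnow('scene'))
E
```

```text
t: 7.85
ee_pos: [515.5, -78.3, 87.6]
ee_rot: [3.141, -0.0, 0.273]
force: [-0.7, 0.8, -0.0]
gripper_width: 0.2
grasp_force: 0.0
[515.49721958 -78.29212896  87.64012388] 15.625855666321579 (array([ 534.1, -140. ]), (537.1, -141.6, 18.9), np.float64(-13.3), 49, 101.7)
t: 8.3
ee_pos: [515.5, -78.3, 121.3]
ee_rot: [3.141, -0.001, 0.273]
force: [-0.4, 0.9, -0.0]
gripper_width: -0.0
grasp_force: 0.0
(array([ 533.5, -139.4]), (532.8, -140.0, 16.4), np.float64(-22.1), 38, 131.5)
(array([ 533.8, -140.2]), (532.9, -140.6, 16.9), np.float64(-22.0), 41, 131.1)
```

Click 1 is done: the pointer is at 131.5°. I'll return to the start above the lid for click 2.

```bash
python3 -m pendant '-1 -.58 .29 0 0;-1 -.58 .29 0 0;-1 -.57 .29 0 0;-1 0 0 0 -.94;-1 0 0 0 -.94;-1 0 0 0 -.94;-1 0 0 0 -.94;-1 0 0 0 -.94' && python3 -m pendant '-1 0 0 0 -.94;-1 0 0 0 -.94;-1 0 0 0 0'; python3 - <<'E'
from h import *
print(wheelnow('scene'))
E
```

```text
t: 9.2
ee_pos: [472.0, -117.2, 119.7]
ee_rot: [-3.141, 0.0, 0.934]
force: [0.9, 1.1, -0.1]
gripper_width: -0.4
grasp_force: 0.0
t: 9.5
ee_pos: [472.0, -117.2, 119.7]
ee_rot: [-3.141, 0.0, 1.193]
force: [-0.0, -0.3, 0.2]
gripper_width: 0.0
grasp_force: 0.0
(array([ 533.5, -139.2]), (534.5, -137.7, 19.1), np.float64(-22.2), 40, 131.8)
```

```bash
python3 -m pendant '-1 0 0 .4 0;-1 0 0 .4 0;-1 0 0 .27 0;-1 0 0 0 0;-1 .075 0 0 .245;-1 .075 0 0 .245;-1 .075 0 0 .245;-1 .075 0 0 .245' && python3 -m pendant '-1 .075 0 0 .245;-1 .075 0 0 .245;-1 .075 0 0 .245;-1 .075 0 0 .245;-1 .075 0 0 .245;-1 .075 0 0 .245;-1 .075 0 0 .245;-1 .075 0 0 .245' && python3 -m pendant '-1 .075 0 0 .245;-1 .075 0 0 .245;-1 .075 0 0 .245;-1 .075 0 0 .245;-1 .075 0 0 .245;-1 .075 0 0 .245;-1 .075 0 0 .245;-1 .075 0 0 .245' && python3 -m pendant '-1 .075 0 0 .245;-1 .075 0 0 .245;-1 .075 0 0 .245;-1 .075 0 0 .245;-1 .075 0 0 .245;-1 .075 0 0 .245;-1 .075 0 0 .245;-1 0 0 0 0' && python3 -m pendant '-1 0 0 -.4 0;-1 0 0 -.7 0;-1 0 0 0 0;-1 0 0 0 0'; python3 - <<'E'
from h import *
print(wheelnow('scene'))
E
```

```text
t: 10.35
ee_pos: [476.2, -109.1, 88.4]
ee_rot: [3.141, -0.0, 1.052]
force: [1.2, -0.6, 0.3]
gripper_width: -0.0
grasp_force: 0.0
t: 11.15
ee_pos: [486.6, -95.0, 88.3]
ee_rot: [3.141, 0.001, 0.778]
force: [-2.3, -2.7, 0.6]
gripper_width: 0.1
grasp_force: 1.6
t: 11.95
ee_pos: [501.0, -83.8, 88.3]
ee_rot: [3.141, 0.0, 0.505]
force: [-0.5, -1.5, 0.3]
gripper_width: 0.2
grasp_force: 0.6
t: 12.75
ee_pos: [515.6, -77.5, 88.3]
ee_rot: [3.142, -0.0, 0.266]
force: [0.3, -0.4, -0.4]
gripper_width: -0.1
grasp_force: 0.0
t: 13.15
ee_pos: [515.6, -77.6, 122.1]
ee_rot: [3.141, -0.001, 0.268]
force: [0.3, 0.1, -0.8]
gripper_width: -0.0
grasp_force: 0.0
(array([ 533.7, -139.4]), (533.8, -137.5, 19.6), np.float64(-22.4), 36, 80.2)
```

Pointer is at 80°, so click 2 is done. I repeat the cycle for click 3, checking after it.

```bash
python3 -m pendant '-1 -.58 .29 0 0;-1 -.58 .29 0 0;-1 -.57 .29 0 0;-1 0 0 0 -.94;-1 0 0 0 -.94;-1 0 0 0 -.94;-1 0 0 0 -.94;-1 0 0 0 -.94' && python3 -m pendant '-1 0 0 0 -.94;-1 0 0 0 -.94;-1 0 0 0 0' && python3 -m pendant '-1 0 0 .4 0;-1 0 0 .4 0;-1 0 0 .27 0;-1 0 0 0 0;-1 .075 0 0 .245;-1 .075 0 0 .245;-1 .075 0 0 .245;-1 .075 0 0 .245' && python3 -m pendant '-1 .075 0 0 .245;-1 .075 0 0 .245;-1 .075 0 0 .245;-1 .075 0 0 .245;-1 .075 0 0 .245;-1 .075 0 0 .245;-1 .075 0 0 .245;-1 .075 0 0 .245' && python3 -m pendant '-1 .075 0 0 .245;-1 .075 0 0 .245;-1 .075 0 0 .245;-1 .075 0 0 .245;-1 .075 0 0 .245;-1 .075 0 0 .245;-1 .075 0 0 .245;-1 .075 0 0 .245' && python3 -m pendant '-1 .075 0 0 .245;-1 .075 0 0 .245;-1 .075 0 0 .245;-1 .075 0 0 .245;-1 .075 0 0 .245;-1 .075 0 0 .245;-1 .075 0 0 .245;-1 0 0 0 0' && python3 -m pendant '-1 0 0 -.4 0;-1 0 0 -.7 0;-1 0 0 0 0;-1 0 0 0 0'; python3 - <<'E'
from h import *
print(wheelnow('scene'))
E
```

```text
t: 14.0
ee_pos: [471.8, -116.3, 120.6]
ee_rot: [-3.141, 0.0, 0.929]
force: [0.2, 0.5, -0.4]
gripper_width: -0.1
grasp_force: 0.0
t: 14.3
ee_pos: [471.9, -116.3, 120.6]
ee_rot: [-3.141, 0.0, 1.189]
force: [-0.4, 0.2, 0.4]
gripper_width: 0.3
grasp_force: 0.0
t: 15.1
ee_pos: [476.1, -108.2, 89.3]
ee_rot: [3.141, -0.0, 1.047]
force: [0.1, -0.1, 0.0]
gripper_width: -0.3
grasp_force: 0.0
t: 15.9
ee_pos: [486.5, -94.1, 89.2]
ee_rot: [-3.142, 0.001, 0.773]
force: [-3.9, -3.5, 0.7]
gripper_width: -0.2
grasp_force: 2.9
t: 16.7
ee_pos: [500.9, -83.1, 89.2]
ee_rot: [3.141, 0.0, 0.5]
force: [-1.4, -1.5, 0.6]
gripper_width: -0.2
grasp_force: 0.9
t: 17.5
ee_pos: [515.7, -76.8, 89.2]
ee_rot: [3.142, -0.0, 0.261]
force: [-0.2, -0.1, -0.4]
gripper_width: 0.1
grasp_force: 0.0
t: 17.9
ee_pos: [515.6, -76.9, 123.0]
ee_rot: [3.141, -0.001, 0.263]
force: [0.1, 0.4, 0.2]
gripper_width: -0.2
grasp_force: 0.0
(array([ 533. , -140.1]), (530.4, -141.7, 18.9), np.float64(-21.8), 41, 29.9)
```

Pointer is at 30°, so click 3 is done. Now click 4, with the descent 2 mm deeper to cancel the upward drift.

```bash
python3 -m pendant '-1 -.58 .32 0 0;-1 -.58 .29 0 0;-1 -.57 .29 0 0;-1 0 0 0 -.94;-1 0 0 0 -.94;-1 0 0 0 -.94;-1 0 0 0 -.94;-1 0 0 0 -.94' && python3 -m pendant '-1 0 0 0 -.94;-1 0 0 0 -.94;-1 0 0 0 -.04' && python3 -m pendant '-1 0 0 .4 0;-1 0 0 .4 0;-1 0 0 .34 0;-1 0 0 0 0;-1 .075 0 0 .245;-1 .075 0 0 .245;-1 .075 0 0 .245;-1 .075 0 0 .245' && python3 -m pendant '-1 .075 0 0 .245;-1 .075 0 0 .245;-1 .075 0 0 .245;-1 .075 0 0 .245;-1 .075 0 0 .245;-1 .075 0 0 .245;-1 .075 0 0 .245;-1 .075 0 0 .245' && python3 -m pendant '-1 .075 0 0 .245;-1 .075 0 0 .245;-1 .075 0 0 .245;-1 .075 0 0 .245;-1 .075 0 0 .245;-1 .075 0 0 .245;-1 .075 0 0 .245;-1 .075 0 0 .245' && python3 -m pendant '-1 .075 0 0 .245;-1 .075 0 0 .245;-1 .075 0 0 .245;-1 .075 0 0 .245;-1 .075 0 0 .245;-1 .075 0 0 .245;-1 .075 0 0 .245;-1 0 0 0 0' && python3 -m pendant '-1 0 0 -.4 0;-1 0 0 -.7 0;-1 0 0 0 0;-1 0 0 0 0'; python3 - <<'E'
from h import *
print(wheelnow('scene'))
im,_=cams.read_camera('scene'); cv2.imwrite('pics/s3.png',cv2.resize(im[60:260,130:430],None,fx=2.5,fy=2.5)[...,::-1])
E
```

```text
t: 18.75
ee_pos: [471.9, -116.3, 121.4]
ee_rot: [-3.141, 0.0, 0.924]
force: [0.7, -0.2, -0.3]
gripper_width: 0.3
grasp_force: 0.0
t: 19.05
ee_pos: [472.0, -116.3, 121.5]
ee_rot: [-3.141, 0.0, 1.189]
force: [0.1, 0.1, 0.5]
gripper_width: -0.1
grasp_force: 0.0
t: 19.85
ee_pos: [476.2, -108.1, 88.0]
ee_rot: [3.142, -0.0, 1.048]
force: [0.6, 0.4, 0.3]
gripper_width: 0.3
grasp_force: 0.0
t: 20.65
ee_pos: [486.6, -94.1, 87.9]
ee_rot: [-3.141, 0.001, 0.774]
force: [-3.9, -2.9, 0.8]
gripper_width: 0.4
grasp_force: 3.1
t: 21.45
ee_pos: [501.0, -83.0, 87.9]
ee_rot: [3.141, 0.0, 0.5]
force: [-1.1, -1.1, -0.3]
gripper_width: 0.3
grasp_force: 0.8
t: 22.25
ee_pos: [515.7, -76.7, 87.9]
ee_rot: [-3.142, -0.0, 0.262]
force: [-0.1, -1.2, -0.0]
gripper_width: -0.0
grasp_force: 0.0
t: 22.65
ee_pos: [515.7, -76.9, 121.8]
ee_rot: [3.141, -0.001, 0.263]
force: [-0.8, -0.2, -1.1]
gripper_width: 0.0
grasp_force: 0.0
(array([ 533.2, -139.8]), (531.2, -139.0, 18.5), np.float64(-22.1), 45, -21.9)
```

View pics/s3.png

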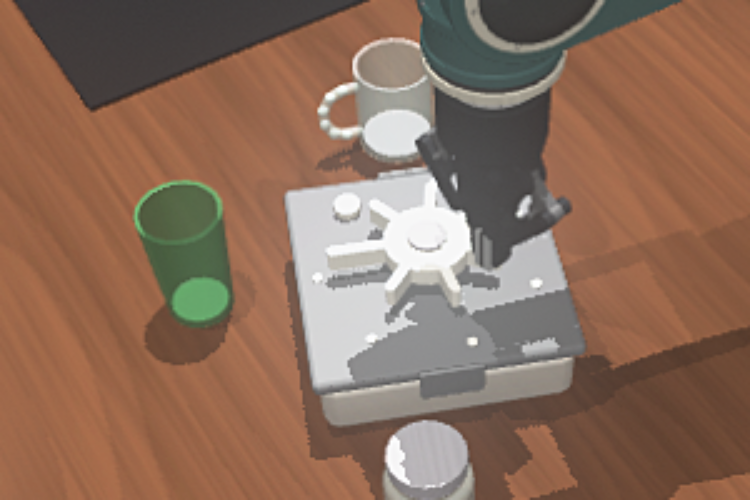

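The pointer (330,255) points at the stud at (318,277), and the peg (347,205) is the next mark clockwise. One more click is needed, and the glassware hasn't moved.

```bash
python3 -m pendant '-1 -.58 .32 0 0;-1 -.58 .29 0 0;-1 -.57 .29 0 0;-1 0 0 0 -.94;-1 0 0 0 -.94;-1 0 0 0 -.94;-1 0 0 0 -.94;-1 0 0 0 -.94' && python3 -m pendant '-1 0 0 0 -.94;-1 0 0 0 -.94;-1 0 0 0 -.04' && python3 -m pendant '-1 0 0 .4 0;-1 0 0 .4 0;-1 0 0 .3 0;-1 0 0 0 0;-1 .075 0 0 .245;-1 .075 0 0 .245;-1 .075 0 0 .245;-1 .075 0 0 .245' && python3 -m pendant '-1 .075 0 0 .245;-1 .075 0 0 .245;-1 .075 0 0 .245;-1 .075 0 0 .245;-1 .075 0 0 .245;-1 .075 0 0 .245;-1 .075 0 0 .245;-1 .075 0 0 .245' && python3 -m pendant '-1 .075 0 0 .245;-1 .075 0 0 .245;-1 .075 0 0 .245;-1 .075 0 0 .245;-1 .075 0 0 .245;-1 .075 0 0 .245;-1 .075 0 0 .245;-1 .075 0 0 .245' && python3 -m pendant '-1 .075 0 0 .245;-1 .075 0 0 .245;-1 .075 0 0 .245;-1 .075 0 0 .245;-1 .075 0 0 .245;-1 .075 0 0 .245;-1 .075 0 0 .245;-1 0 0 0 0' && python3 -m pendant '-1 0 0 -.4 0;-1 0 0 -.9 0;-1 0 0 -1 0;-1 0 0 -1 0;-1 0 0 -1 0;-1 0 0 0 0;-1 0 0 0 0'; python3 - <<'E'
from h import *
print(wheelnow('scene'))
im,_=cams.read_camera('scene'); cv2.imwrite('pics/s4.png',cv2.resize(im[60:260,130:430],None,fx=2.5,fy=2.5)[...,::-1])
E
```

```text
t: 23.55
ee_pos: [472.1, -116.3, 120.2]
ee_rot: [-3.141, 0.0, 0.925]
force: [-1.1, -0.5, -0.5]
gripper_width: -0.0
grasp_force: 0.0
t: 23.85
ee_pos: [472.1, -116.3, 120.3]
ee_rot: [-3.141, 0.0, 1.19]
force: [0.6, -0.2, -0.1]
gripper_width: 0.3
grasp_force: 0.0
t: 24.65
ee_pos: [476.3, -108.1, 88.0]
ee_rot: [3.141, -0.0, 1.048]
force: [-1.7, 0.8, 0.3]
gripper_width: -0.3
grasp_force: 0.0
t: 25.45
ee_pos: [486.7, -94.0, 87.9]
ee_rot: [-3.142, 0.001, 0.775]
force: [-4.1, -3.9, 0.9]
gripper_width: 0.1
grasp_force: 2.9
t: 26.25
ee_pos: [501.1, -83.0, 88.0]
ee_rot: [3.141, 0.0, 0.501]
force: [-0.9, -1.9, 0.3]
gripper_width: -0.0
grasp_force: 0.8
t: 27.05
ee_pos: [515.8, -76.7, 88.0]
ee_rot: [-3.142, -0.0, 0.263]
force: [0.9, 0.0, 0.2]
gripper_width: 0.1
grasp_force: 0.0
t: 27.75
ee_pos: [515.7, -76.7, 218.0]
ee_rot: [3.141, -0.001, 0.264]
force: [0.0, 0.2, 0.4]
gripper_width: 0.1
grasp_force: 0.0
(array([ 533.4, -140.1]), (533.8, -141.7, 18.2), np.float64(-22.2), 37, -72.3)
```

View pics/s4.png

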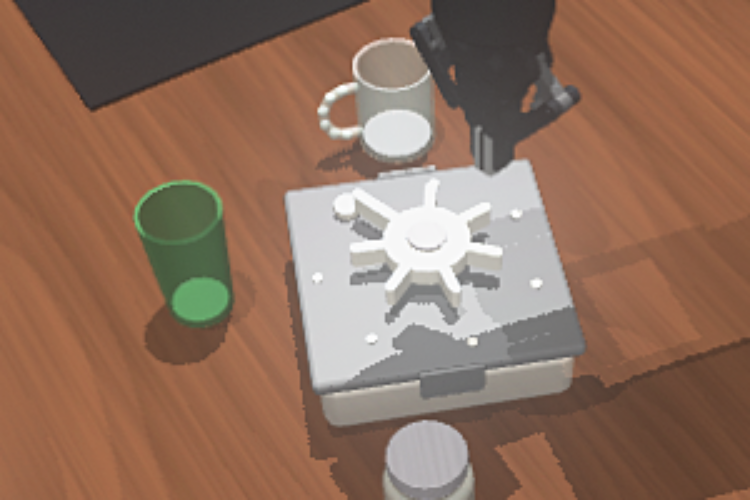

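The pointer arm (360,193) now points at the peg (345,207). The arm is clear and the glassware is undisturbed, so I'm handing in.

```bash
python3 -c "
from station import manip
print(manip.finish_job())"
```

```text
the job is handed in; nothing more can be done
None
```

I flicked the wheel five clicks clockwise, its pointer now rests at the big peg, the mug, tumbler and jar look unmoved in the last picture, and the job is handed in (no verdict was returned).

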